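# Condiment row by height

### The arm

A 6-joint arm with a two-finger parallel gripper is mounted at the origin on a cart in front of the work surface, level with it; the furniture and walls round the work are solid. World frame = base frame: x ahead of the robot, y to its left, z up, the work surface at z = 0. Lengths are in m, angles in rad, forces in N, time in s.
With the tool pointing down it reaches from about 0.4 to 0.925 m from the base axis. Payload 12.5 kg.
Tool frame: the origin (TCP) lies midway between the tips of the shut fingers; the grasp point (between the pads) lies ctrl.grasp_offset behind it (ctrl.grasp_offset is the distance from the TCP to the grasp point, in m); z points along the fingers, y is the direction in which the jaws open and shut (so a half turn about z gives the same grasp; the last joint's range is limited). The gripper opens to 95 mm and grips with 3 to 60 N. Pads are 20 mm wide; open, the fingers measure 119 mm over their backs; the gripper's body (75 mm by 180 mm) begins 59 mm behind the grasp point.
Start: joints at [1.038, 0.491, 1.559, -0, 1.092, -0.106], TCP at [0.259, 0.569, 0.215] pointing down, gripper open.
Joint ranges: [-3.1, 3.1], [-0.84, 2.19], [0.05, 2.79], [-1.13, 4.28], [0.06, 2.93], [-2.69, 2.69]. Speed limits (rad/s): [2.22, 2.22, 2.79, 3.14, 3.14, 3.14].

### API

Orientations are given as a unit quaternion [w, x, y, z].
In Python, from bench import ctrl gives the robot as it stands.
- The arm moves only by the shell command python3 -m creep 'ROWS' [OPENING]. ROWS is JSON, a list of rows, each an object of numbers: "tx", "ty", "tz": the shift along the tool's x, y, z in cm; "yaw": the turn about the tool's z in degrees. In form: [{"tx": .., "ty": .., "tz": .., "yaw": ..}, ...]. A call has exactly 8 rows; each row is the pose to reach, as a shift and turn from the pose commanded when the call began, along the tool's axes at that moment; what a row does not reach only later rows make up. A row lasts 1/10 s, in which the tool goes at most 50 mm and 8.59 degrees, less where a joint would pass 70% of its speed; a pose out of reach is approached as far as the arm can. A call with a gripper value outside its range is refused whole. OPENING is the opening, from -1 (shut) to 1 (fully open), so that 0 is half open, set as the call begins (- or left out, the last holds). The fingers move at their own pace and stop on an object; the grip force is fixed at half the most. Time passes only in rows, so rows that repeat a pose let the fingers close, or fill a call up. It gives the time, the measured TCP pose, the force and the opening at its end, in the units of the state.
- ctrl.get_obs(): the state, without advancing time (a new reading comes with each control period).
- ctrl.snapshot(name): name is "side" or "top"; returns (picture, depth): 420x560x3 uint8, blue, green, red; 420x560 float32, m along the optical axis (not along the pixel's ray), 0 where there is no reading.
- ctrl.calibration(name): a dict with "fx", "fy", "cx", "cy" (pixels), "R" (3x3) and "t" (3): a world point X has camera coordinates R X + t. Camera axes: x right, y down, z forward; pixel columns grow to the right and rows downward; lengths in m; the calibration is good to about 2 mm. A picture is of the moment at which its call begins. calibration takes no time and is no camera call.
- ctrl.hand_in(): hands the job in, once; it reports no verdict.
Trained networks look in the newest picture that a camera, given by its name, has taken for a name from the list of things; names that differ only in an ending like _2 or _b are one class to them, and where a whole thing is asked for, a point or a joint stands for the part that bears it (a point fixed in the world has none). Each returns a list of dicts, best first, with "p" (0 to 1); they miss things now and then, are a little off and sometimes report something else, mostly with a low value. They report only what shows in the picture. A call takes as long as a camera call. They do not tell look-alikes from the thing itself.
- ctrl.silhouettes(camera, query): "mask" (420x560 bool, what is visible of it) and "bbox" ([left, top, right, bottom] in pixels, round what is visible of it).
The state is a dict: "time": time; "joints": joint angles; "joint_vel": joint speeds; "effort": joint torques, N m; "tcp_pos": TCP position; "tool_rot": TCP orientation; "contact_force": force on the tool from outside, world axes, zero at the start; "moment": the same for the moment, N m; "gripper_width": finger opening in m.
Only numpy, scipy, OpenCV 4.12 (cv2) and the standard library are available. Lean on these libraries where they do the work, as an engineer would, in place of code of your own. Each camera call takes 0.05 s, during which the arm holds its last target.

### The job

Set the four containers that stand in front of the black strip (glass jar, tin, open steel ramekin, lidded dip tub) on the four round marks of the strip, one centred on each, in order of height: the tallest on the mark at the brown bottle's end of the row, falling to the lowest on the mark at the mug's end. Keep them upright all the way, and leave the bottle and the mug where they stand.

Things in the scene. Friction and masses are not known exactly. Their poses are not given: they have to be found in the camera images.
- jar: Clear glass jar with a red screw lid, closed and solid: 110 mm tall, body 61 mm (x) by 62 mm (y), lid 60 mm across. Origin: within 3 mm of the middle of its underside; z up. Like the other three containers it stands on the worktop between the robot and the strip, yaw at random, and the four places are shuffled. (Similar tins, pots and tubs far to the left belong to the room and are fixed.)
- tin: Closed food tin, a plain cylinder 57 mm across and 72 mm tall, with a printed paper label. Origin: centre of its underside; z up.
- ramekin: Open steel ramekin (small round pot), 52 mm tall, 67 mm across its rim, narrowing to about 50 mm at its foot; hollow. Can be held across the rim. Origin: centre of its underside; z up.
- tub: Lidded round dip tub, 37 mm tall; lid 65 mm across with a small thin tab at -y, body about 59 mm across under the lid. Origin: underside, 3.5 mm from the tub's axis, which lies at its y = +3.5 mm; z up. Can be held across the lid and side along its x axis.
- mark_1: Leftmost (seen from the robot) of four alike flat round steel marks, 80 mm across, inlaid flush in a black rubber strip (430 x 110 mm, 4 mm thick, flat on the worktop); the marks lie 105 mm apart in one straight row along the strip's middle. Origin: centre of the mark at the strip's top, 4 mm above the worktop. y axis along the row to its left end, z up. The strip is fixed but lies elsewhere and turned otherwise at each start.
- mark_2: Second from the left of four alike flat round steel marks, 80 mm across, inlaid flush in a black rubber strip (430 x 110 mm, 4 mm thick, flat on the worktop); the marks lie 105 mm apart in one straight row along the strip's middle. Origin: centre of the mark at the strip's top, 4 mm above the worktop. y axis along the row to its left end, z up. The strip is fixed but lies elsewhere and turned otherwise at each start.
- mark_3: Third from the left of four alike flat round steel marks, 80 mm across, inlaid flush in a black rubber strip (430 x 110 mm, 4 mm thick, flat on the worktop); the marks lie 105 mm apart in one straight row along the strip's middle. Origin: centre of the mark at the strip's top, 4 mm above the worktop. y axis along the row to its left end, z up. The strip is fixed but lies elsewhere and turned otherwise at each start.
- mark_4: Rightmost of four alike flat round steel marks, 80 mm across, inlaid flush in a black rubber strip (430 x 110 mm, 4 mm thick, flat on the worktop); the marks lie 105 mm apart in one straight row along the strip's middle. Origin: centre of the mark at the strip's top, 4 mm above the worktop. y axis along the row to its left end, z up. The strip is fixed but lies elsewhere and turned otherwise at each start.
- bottle: Brown squeeze bottle with a pointed nozzle, 56 mm across, 194 mm tall, loose on the worktop beyond one end of the strip (left or right by chance), in line with the row, about 150 mm past the last mark. Origin: centre of its underside. Not to be moved.
- mug: Cream mug with a handle, 94 mm tall, 82 mm across, 120 mm over the handle, loose on the worktop beyond the other end of the strip. Origin: underside, middle of the 120 mm length. Not to be moved.
There are look-alikes about, which are no part of the job. Leave any blue or red look-alike of the tub alone.

How it is judged:
By the outcome, as a careful person would: the job done as asked, in the order asked, and still so for the second after the job is handed in, with the robot touching nothing.
It also fails if it takes over 96 s, if anything falls off the work surface, if the arm or the gripper's body presses on something with over 40 N, if the wrist force passes 120 N, or if a joint passes its speed limit or range.

## Working session

There is one attempt and no reset: what is moved stays moved. The work goes in short steps, Python scripts to look and compute and a shell command to move; the robot and the scene stay as the last step left them, time stands still between calls to the robot, and variables do not carry over. Pictures are saved under pics/ and viewed, and the job is handed in when it is done.

```bash
ls; mkdir -p pics
python3 - <<'E'
from bench import ctrl
import cv2,numpy as np
print(ctrl.get_obs()); print(ctrl.grasp_offset)
for n in ("side","top"):
    p,d=ctrl.snapshot(n); cv2.imwrite(f"pics/{n}0.png",p); np.save(f"pics/{n}0.npy",d)
    print(n,ctrl.calibration(n))
E
```

```text
pics
{'time': 0.0, 'joints': array([ 1.03835808e+00,  4.91564238e-01,  1.55946522e+00,  1.06245024e-05,
        1.09166651e+00, -1.05631480e-01]), 'joint_vel': array([0.00140494, 0.00277183, 0.00207889, 0.00125419, 0.00060786,
       0.00194072]), 'effort': array([ 8.36797371e-04, -6.12654090e+01, -2.58189315e+01,  6.92310906e-02,
        4.81397426e-02, -9.55186692e-05]), 'tcp_pos': array([0.25859994, 0.56872492, 0.2140534 ]), 'tool_rot': array([-1.77501551e-04,  2.11789665e-01,  9.77315115e-01, -5.22339250e-04]), 'contact_force': array([0.12308789, 0.98642253, 1.31181288]), 'moment': array([ 0.01810988, -0.00307025,  0.08867706]), 'gripper_width': 0.09542328542679555}
0.0188
side {'fx': 390.0212729112311, 'fy': 390.0212729112311, 'cx': 275.4089943897733, 'cy': 213.14831518378352, 'R': array([[ 0.6876812 , -0.72600965,  0.00213505],
       [-0.35119696, -0.33522706, -0.8742331 ],
       [ 0.63541739,  0.60044384, -0.48550173]]), 't': array([-0.2751677 ,  0.23605385,  0.65830818])}
top {'fx': 460.4761062674348, 'fy': 460.4761062674348, 'cx': 272.2697852300568, 'cy': 208.24540477839759, 'R': array([[ 0.01987866, -0.99978511, -0.00588056],
       [-0.99608311, -0.01929751, -0.08629047],
       [ 0.08615844,  0.00757286, -0.99625267]]), 't': array([0.05898183, 0.5031375 , 1.19564082])}
```

View pics/side0.png

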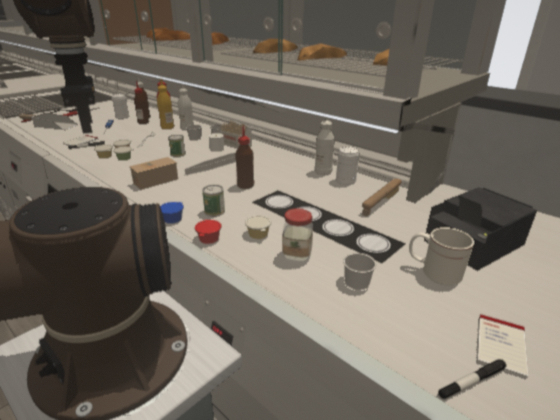

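View pics/top0.png

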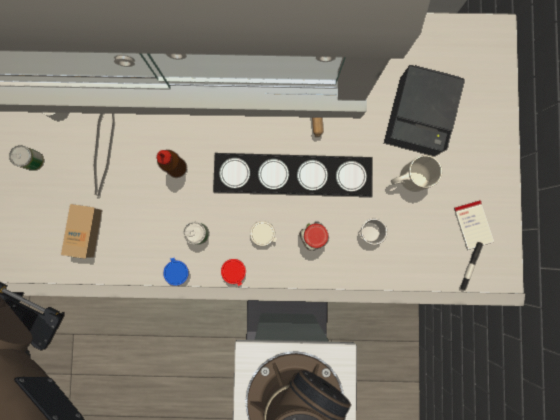

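The top view shows the bottle at (172,163) on the left and the mug at (418,175) on the right. The marks are along row ~175, at columns 235/273/312/351. The tin is at (196,233), the cream tub at (262,235), the jar at (315,237) and the ramekin at (372,232). The blue and red look-alikes are at (176,272) and (233,272). So jar→1, tin→2, ramekin→3, tub→4.

```bash
cat > h.py <<'E'
from bench import ctrl
import cv2,numpy as np
def back(cam,u,v,d):
    c=ctrl.calibration(cam); R=np.array(c['R']);t=np.array(c['t'])
    u=np.asarray(u,float);v=np.asarray(v,float);d=np.asarray(d,float)
    P=np.stack([(u-c['cx'])/c['fx']*d,(v-c['cy'])/c['fy']*d,d],-1)
    return (P-t)@R
def onplane(cam,u,v,z):
    a=back(cam,u,v,np.ones_like(np.asarray(u,float)));
    c=ctrl.calibration(cam); o=-np.array(c['R']).T@np.array(c['t'])
    s=(z-o[2])/(a[...,2]-o[2]); return o+s[...,None]*(a-o)
def cloud(cam,mask,d):
    v,u=np.nonzero(mask&(d>0)); return back(cam,u,v,d[v,u])
def circ(P):
    c,r=cv2.minEnclosingCircle(P[:,:2].astype(np.float32)); return np.array(c),r
E
cat > look.py <<'E'
import sys
from h import *
for cam in ("top","side"):
    p,d=ctrl.snapshot(cam); cv2.imwrite(f"pics/{cam}{sys.argv[1]}.png",p)
    for q in sys.argv[2:]:
        for s in ctrl.silhouettes(cam,q)[:4]:
            m=s['mask']; P=cloud(cam,m,d)
            if len(P)<10: continue
            zt=np.percentile(P[:,2],97); T=P[P[:,2]>zt-0.012]
            c,r=circ(T); C,Rr=circ(P)
            print(cam,q,round(s['p'],2),[int(x) for x in s['bbox']],'n',len(P),'ztop %.3f'%zt,'top c',c.round(4),'r %.4f'%r,'med',np.median(T[:,:2],0).round(4),'mid',((T.min(0)+T.max(0))/2)[:2].round(4))
E
python3 look.py 1 jar tin ramekin tub mark_1 bottle mug
```

```text
top jar 0.8 [299, 221, 331, 251] n 600 ztop 0.113 top c [ 0.4295 -0.0399] r 0.0306 med [ 0.429  -0.0395] mid [ 0.4287 -0.0399]
top tin 0.85 [184, 224, 212, 244] n 445 ztop 0.073 top c [0.4321 0.2642] r 0.0280 med [0.4315 0.2643] mid [0.4323 0.2642]
top ramekin 0.62 [361, 221, 386, 242] n 498 ztop 0.052 top c [ 0.4449 -0.1923] r 0.0331 med [ 0.4388 -0.2063] mid [ 0.4436 -0.1921]
top tub 0.95 [250, 220, 274, 246] n 502 ztop 0.041 top c [0.4341 0.091 ] r 0.0350 med [0.4349 0.0936] mid [0.4356 0.0927]
top tub 0.83 [162, 259, 189, 285] n 534 ztop 0.040 top c [0.3307 0.3158] r 0.0345 med [0.3286 0.3158] mid [0.3302 0.3157]
top tub 0.82 [223, 258, 247, 286] n 506 ztop 0.040 top c [0.3334 0.165 ] r 0.0350 med [0.3357 0.166 ] mid [0.3348 0.167 ]
top tub 0.25 [389, 153, 439, 190] n 1201 ztop 0.094 top c [ 0.5921 -0.2966] r 0.0568 med [ 0.5867 -0.2941] mid [ 0.5967 -0.2974]
top mark_1 0.96 [337, 161, 365, 189] n 669 ztop 0.008 top c [ 0.5947 -0.1424] r 0.0404 med [ 0.5944 -0.1418] mid [ 0.5951 -0.1422]
top mark_1 0.9 [297, 161, 326, 190] n 631 ztop 0.009 top c [ 0.5961 -0.0372] r 0.0399 med [ 0
[... 1492 characters left out ...]
 -0.1433] r 0.0408 med [ 0.5904 -0.1443] mid [ 0.5907 -0.1434]
side mark_1 0.95 [323, 218, 355, 233] n 404 ztop 0.006 top c [ 0.5952 -0.0384] r 0.0423 med [ 0.5926 -0.0395] mid [ 0.595  -0.0376]
side mark_1 0.7 [303, 206, 321, 220] n 130 ztop 0.006 top c [0.5391 0.0143] r 0.1168 med [0.6156 0.0527] mid [0.5443 0.0166]
side mark_1 0.52 [266, 195, 296, 208] n 264 ztop 0.006 top c [0.5961 0.1721] r 0.0416 med [0.5939 0.17  ] mid [0.5952 0.1721]
side bottle 0.88 [234, 127, 254, 190] n 856 ztop 0.167 top c [0.6045 0.3266] r 0.0153 med [0.6033 0.325 ] mid [0.6044 0.3261]
side mug 0.8 [407, 227, 477, 288] n 2322 ztop 0.093 top c [ 0.5875 -0.3021] r 0.0546 med [ 0.5792 -0.3116] mid [ 0.5946 -0.3027]
```

Run:
```python
from h import *
p=cv2.imread("pics/top1.png"); d=np.load("pics/top0.npy")
v,u=np.nonzero(d>0); P=back("top",u,v,d[v,u])
for y0 in np.arange(-.4,.45,.1):
    s=(abs(P[:,1]-y0)<.05)&(P[:,2]>.2)&(P[:,0]>.45)
    Q=P[s]
    if len(Q): i=Q[:,0].argmin(); print('y %.1f'%y0,'min x',Q[i].round(3),'z 5pct',np.percentile(Q[:,2],[0,5,50]).round(3), [ (zz, Q[Q[:,2]<zz][:,0].min().round(3)) for zz in (.25,.3,.4,.5,.7) if (Q[:,2]<zz).any()])
# gripper body
o=np.array([.2586,.5687]); ax=np.array([-.91,.414]); ay=np.array([.414,.909])
for cam in("top","side"):
    d=np.load(f"pics/{cam}0.npy"); v,u=np.nonzero(d>0); P=back(cam,u,v,d[v,u])
    for z0 in np.arange(.2,.5,.02):
        s=P[(abs(P[:,2]-z0)<.01)&(np.hypot(*(P[:,:2]-o).T)<.15)]
        if len(s)>5:
            a=(s[:,:2]-o)@ax;b=(s[:,:2]-o)@ay; print(cam,'%.2f'%z0,len(s),'x',a.min().round(3),a.max().round(3),'y',b.min().round(3),b.max().round(3))
c=p[195:290,150:400]; cv2.imwrite("pics/zoomA.png",cv2.resize(c,None,fx=3.2,fy=3.2,interpolation=cv2.INTER_CUBIC))
```

```text
y -0.1 min x [ 0.671 -0.104  0.662] z 5pct [0.256 0.318 0.614] [(0.3, np.float64(0.677)), (0.4, np.float64(0.675)), (0.5, np.float64(0.675)), (0.7, np.float64(0.671))]
y -0.0 min x [ 0.671 -0.041  0.673] z 5pct [0.257 0.315 0.626] [(0.3, np.float64(0.677)), (0.4, np.float64(0.675)), (0.5, np.float64(0.675)), (0.7, np.float64(0.671))]
y 0.1 min x [0.672 0.091 0.66 ] z 5pct [0.258 0.315 0.623] [(0.3, np.float64(0.678)), (0.4, np.float64(0.676)), (0.5, np.float64(0.676)), (0.7, np.float64(0.672))]
y 0.2 min x [0.672 0.154 0.672] z 5pct [0.257 0.315 0.617] [(0.3, np.float64(0.678)), (0.4, np.float64(0.676)), (0.5, np.float64(0.676)), (0.7, np.float64(0.672))]
y 0.3 min x [0.673 0.279 0.676] z 5pct [0.257 0.316 0.613] [(0.3, np.float64(0.678)), (0.4, np.float64(0.676)), (0.5, np.float64(0.676)), (0.7, np.float64(0.673))]
y 0.4 min x [0.673 0.35  0.672] z 5pct [0.257 0.311 0.578] [(0.3, np.float64(0.678)), (0.4, np.float64(0.676)), (0.5, np.float64(0.676)), (0.7, np.float64(0.673))]
top 0.22 27 x -0.013 0.009 y -0.05 0.052
top 0.24 24 x -0.013 0.004 y 0.048 0.056
top 0.26 9 x -0.01 -0.002 
[... 308 characters left out ...]
5
top 0.46 66 x -0.063 -0.055 y -0.07 -0.025
top 0.48 140 x -0.062 -0.052 y -0.098 -0.037
side 0.22 71 x -0.011 0.012 y -0.06 0.052
side 0.24 95 x -0.011 0.012 y -0.062 0.053
side 0.26 93 x -0.011 0.012 y -0.063 0.059
side 0.28 72 x -0.011 0.012 y -0.073 -0.055
side 0.30 254 x -0.035 0.034 y -0.087 0.068
side 0.32 288 x -0.034 0.035 y -0.096 0.081
side 0.34 324 x -0.034 0.034 y -0.096 0.083
side 0.36 191 x -0.024 0.026 y -0.056 0.016
side 0.38 227 x -0.034 0.034 y -0.058 0.012
side 0.40 318 x -0.037 0.037 y -0.056 0.012
side 0.42 294 x -0.04 0.04 y -0.044 -0.001
side 0.44 435 x -0.064 0.063 y -0.046 0.004
side 0.46 559 x -0.067 0.067 y -0.073 0.015
side 0.48 624 x -0.068 0.071 y -0.106 0.013
```

View pics/zoomA.png

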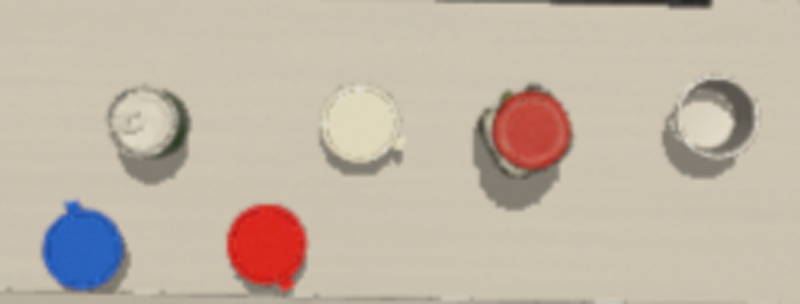

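```bash
cat >> h.py <<'E'
def plan(x,y,z,jaw,yawsel=None):
    from scipy.spatial.transform import Rotation as Ro
    o=ctrl.get_obs(); w,a,b,c=o['tool_rot']; R=Ro.from_quat([a,b,c,w]).as_matrix()
    s=R.T@(np.array([x,y,z])-o['tcp_pos'])*100
    cur=np.degrees(np.arctan2(R[1,1],R[0,1])); yaw=cur-jaw
    yaw=(yaw+90)%180-90
    j6=np.degrees(o['joints'][5]); 
    print('tx %.2f ty %.2f tz %.2f | jaw now %.1f yaw %.1f or %.1f | J1 %.1f J6 %.1f'%(*s,cur,yaw,yaw-180*np.sign(yaw),np.degrees(o['joints'][0]),j6), 't %.2f'%o['time'],'tcp',o['tcp_pos'].round(4),'w %.4f'%o['gripper_width'],'F',o['contact_force'].round(1),'tilt',np.degrees(np.arccos(-R[2,2])).round(2))
E
python3 - <<'E'
from h import *
p,d=ctrl.snapshot("top")
s=ctrl.silhouettes("top","tub")
for q in s[:3]:
    m=q['mask'].astype(np.uint8)
    k=np.nonzero(m); 
    if abs(k[1].mean()-262)>12: continue
    M=cv2.erode(cv2.resize(m*255,None,fx=8,fy=8,interpolation=cv2.INTER_CUBIC),None)
    M=(M>127).astype(np.uint8); M=cv2.copyMakeBorder(M,1,1,1,1,cv2.BORDER_CONSTANT)
    D=cv2.distanceTransform(M,cv2.DIST_L2,5); _,r,_,c=cv2.minMaxLoc(D)
    v,u=np.nonzero(M); far=np.hypot(u-c[0],v-c[1])>r+14
    U=lambda x,y: onplane("top",np.array([(x-1)/8-.44]),np.array([(y-1)/8-.44]),.035)[0]
    C=U(*c);T=U(u[far].mean(),v[far].mean()) ; print('tub',C,'r px',r/8,'tab',T,far.sum(),'tab dir',np.degrees(np.arctan2(*(T-C)[[1,0]])))
s=ctrl.silhouettes("top","mug")[0]; P=cloud("top",s['mask'],d); P=P[P[:,2]>.02]; print('mug y max',P[P[:,1].argmax()])
P=cloud("side",ctrl.silhouettes("side","mug")[0]['mask'],ctrl.snapshot("side")[1]); P=P[P[:,2]>.02];print('mug y max side',P[P[:,1].argmax()])
plan(.434,.092,.12,-36.9)
E
```

```text
tub [0.43542737 0.09240845 0.035     ] r px 11.375 tab [0.41993771 0.06043334 0.035     ] 375 tab dir -115.84688246090548
mug y max [ 0.57664855 -0.23647333  0.06505254]
mug y max side [ 0.56957453 -0.24110837  0.06213115]
tx -35.70 ty -36.16 tz 9.46 | jaw now 65.5 yaw -77.6 or 102.4 | J1 59.5 J6 -6.1 t 1.15 tcp [0.2587 0.569  0.2147] w 0.0947 F [ 0.3 -0.7 -0. ] tilt 0.01
```

```bash
python3 -m creep '[{"tx":-4,"ty":-4,"tz":0,"yaw":8},{"tx":-7,"ty":-7,"tz":0,"yaw":16},{"tx":-10.5,"ty":-10.5,"tz":0,"yaw":24},{"tx":-14,"ty":-14,"tz":0,"yaw":32},{"tx":-17.5,"ty":-17.5,"tz":0,"yaw":40},{"tx":-21,"ty":-21,"tz":0,"yaw":48},{"tx":-24,"ty":-24,"tz":0,"yaw":56},{"tx":-26,"ty":-26,"tz":0,"yaw":64}]' 1; python3 -c "
from h import *
plan(.4345,.092,.12,-31)"
```

```text
time: 1.95
tcp_pos: [0.3883, 0.2224, 0.2149]
tool_rot: [0.0, 0.7, 0.714, 0.0]
contact_force: [0.4, 0.2, 1.3]
gripper_width: 0.0951
tx -13.13 ty 4.35 tz 9.49 | jaw now 1.1 yaw 32.1 or -147.9 | J1 21.3 J6 20.2 t 1.95 tcp [0.3883 0.2224 0.2149] w 0.0951 F [0.4 0.2 1.3] tilt 0.03
```

```bash
python3 -m creep '[{"tx":-3,"ty":1,"tz":1.5,"yaw":6},{"tx":-6,"ty":2,"tz":3.5,"yaw":12},{"tx":-9,"ty":3,"tz":5.5,"yaw":18},{"tx":-11.5,"ty":3.9,"tz":7.5,"yaw":24},{"tx":-13.2,"ty":4.4,"tz":9.5,"yaw":32},{"tx":-13.2,"ty":4.4,"tz":9.5,"yaw":32},{"tx":-13.2,"ty":4.4,"tz":9.5,"yaw":32},{"tx":-13.2,"ty":4.4,"tz":9.5,"yaw":32}]' 1; python3 -c "
from h import *
plan(.4345,.092,.010,-31)
p,d=ctrl.snapshot('side'); cv2.imwrite('pics/s2.png',cv2.resize(p[120:300,160:440],None,fx=2.8,fy=2.8))"
```

```text
time: 2.75
tcp_pos: [0.4354, 0.0946, 0.1204]
tool_rot: [0.0, 0.867, 0.498, 0.001]
contact_force: [-0.6, -0.2, 0.4]
gripper_width: 0.0949
tx -0.28 ty 0.04 tz 11.04 | jaw now -30.3 yaw 0.7 or -179.3 | J1 3.7 J6 34.0 t 2.75 tcp [0.4354 0.0946 0.1204] w 0.0949 F [-0.6 -0.2  0.4] tilt 0.07
```

View pics/s2.png

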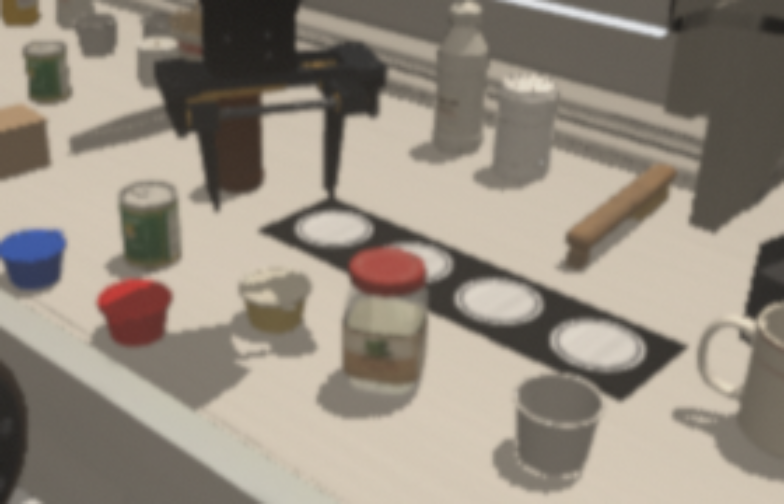

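The side view shows the open gripper above the cream tub (275,300 in the crop) with its fingers in line with the tab-free direction. I'll descend.

```bash
python3 -m creep '[{"tx":-0.2,"ty":0,"tz":2,"yaw":0.7},{"tx":-0.25,"ty":0,"tz":4.5,"yaw":0.7},{"tx":-0.25,"ty":0,"tz":7,"yaw":0.7},{"tx":-0.25,"ty":0,"tz":9,"yaw":0.7},{"tx":-0.25,"ty":0,"tz":10.3,"yaw":0.7},{"tx":-0.25,"ty":0,"tz":11,"yaw":0.7},{"tx":-0.25,"ty":0,"tz":11,"yaw":0.7},{"tx":-0.25,"ty":0,"tz":11,"yaw":0.7}]' 1 && python3 -m creep '[{"tx":0,"ty":0,"tz":0,"yaw":0},{"tx":0,"ty":0,"tz":0,"yaw":0},{"tx":0,"ty":0,"tz":0,"yaw":0},{"tx":0,"ty":0,"tz":0,"yaw":0},{"tx":0,"ty":0,"tz":0,"yaw":0},{"tx":0,"ty":0,"tz":0,"yaw":0},{"tx":0,"ty":0,"tz":0,"yaw":0},{"tx":0,"ty":0,"tz":0,"yaw":0}]' -1
```

```text
time: 3.6
tcp_pos: [0.4343, 0.0921, 0.0103]
tool_rot: [0.0, 0.871, 0.492, 0.0]
contact_force: [0.6, -0.3, 0.3]
gripper_width: 0.0953
time: 4.4
tcp_pos: [0.4341, 0.0917, 0.0098]
tool_rot: [0.0, 0.871, 0.491, 0.0]
contact_force: [0.1, -1.1, 4.6]
gripper_width: 0.0627
```

```bash
python3 -m creep '[{"tx":0,"ty":0,"tz":-0.8,"yaw":0},{"tx":0,"ty":0,"tz":-2.2,"yaw":0},{"tx":0,"ty":0,"tz":-4.5,"yaw":0},{"tx":0,"ty":0,"tz":-7,"yaw":0},{"tx":0,"ty":0,"tz":-9.5,"yaw":0},{"tx":0,"ty":0,"tz":-12,"yaw":0},{"tx":0,"ty":0,"tz":-13.5,"yaw":0},{"tx":0,"ty":0,"tz":-14,"yaw":0}]' ; python3 -c "
from h import *
plan(.50,-.143,.15,-31)
p,d=ctrl.snapshot('side'); cv2.imwrite('pics/s3.png',cv2.resize(p[120:300,160:440],None,fx=2.8,fy=2.8))"
```

```text
time: 5.2
tcp_pos: [0.4344, 0.0918, 0.1513]
tool_rot: [0.001, 0.871, 0.491, 0.001]
contact_force: [0.9, 0.0, -1.8]
gripper_width: 0.0626
tx -16.70 ty 17.76 tz 0.14 | jaw now -31.2 yaw -0.2 or 179.8 | J1 3.4 J6 34.5 t 5.20 tcp [0.4344 0.0918 0.1513] w 0.0626 F [ 0.9  0.  -1.8] tilt 0.14
```

View pics/s3.png

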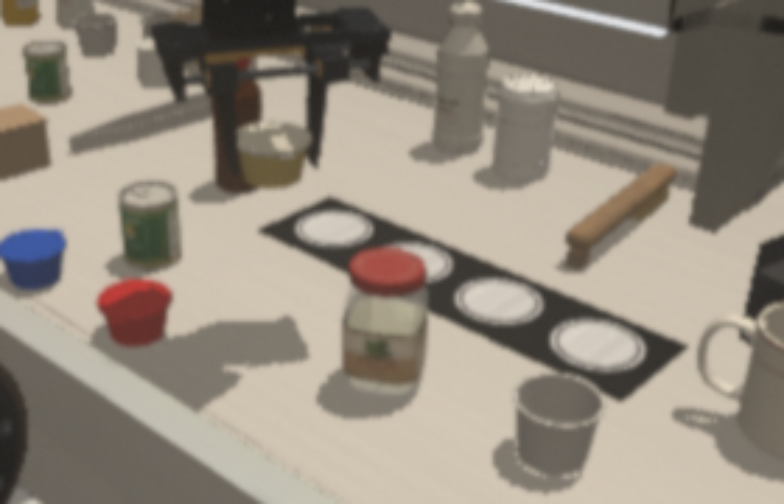

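The tub is held upright and clear of the worktop (270,150).

```bash
python3 -m creep '[{"tx":-1.5,"ty":1.6,"tz":0,"yaw":0},{"tx":-4.2,"ty":4.5,"tz":0,"yaw":0},{"tx":-7.2,"ty":7.6,"tz":0,"yaw":0},{"tx":-10.2,"ty":10.8,"tz":0,"yaw":0},{"tx":-13.2,"ty":14,"tz":0,"yaw":0},{"tx":-15.6,"ty":16.6,"tz":0,"yaw":0},{"tx":-16.7,"ty":17.8,"tz":0,"yaw":0},{"tx":-16.7,"ty":17.8,"tz":0,"yaw":0}]' && python3 -m creep '[{"tx":0,"ty":0,"tz":1,"yaw":0},{"tx":0,"ty":0,"tz":3,"yaw":0},{"tx":0,"ty":0,"tz":5,"yaw":0},{"tx":0,"ty":0,"tz":7,"yaw":0},{"tx":0,"ty":0,"tz":8.5,"yaw":0},{"tx":0,"ty":0,"tz":9,"yaw":0},{"tx":0,"ty":0,"tz":9,"yaw":0},{"tx":0,"ty":0,"tz":9,"yaw":0}]'; python3 -c "
from h import *
plan(.594,-.143,.06,-31)"
```

```text
time: 6.05
tcp_pos: [0.4999, -0.1445, 0.1486]
tool_rot: [-0.001, 0.872, 0.49, -0.0]
contact_force: [0.5, 0.6, -0.6]
gripper_width: 0.0624
time: 6.85
tcp_pos: [0.5001, -0.1427, 0.06]
tool_rot: [0.0, 0.871, 0.492, 0.0]
contact_force: [0.2, -0.6, -0.9]
gripper_width: 0.0628
tx 4.82 ty 8.06 tz 0.00 | jaw now -31.1 yaw -0.1 or 179.9 | J1 -23.2 J6 7.9 t 6.85 tcp [ 0.5001 -0.1427  0.06  ] w 0.0628 F [ 0.2 -0.6 -0.9] tilt 0.02
```

```bash
python3 -m creep '[{"tx":0.6,"ty":1,"tz":0,"yaw":0},{"tx":1.5,"ty":2.5,"tz":0,"yaw":0},{"tx":2.5,"ty":4.2,"tz":0,"yaw":0},{"tx":3.5,"ty":5.9,"tz":0,"yaw":0},{"tx":4.4,"ty":7.3,"tz":0,"yaw":0},{"tx":4.8,"ty":8.1,"tz":0,"yaw":0},{"tx":4.8,"ty":8.1,"tz":0,"yaw":0},{"tx":4.8,"ty":8.1,"tz":0,"yaw":0}]'; python3 -c "
from h import *
plan(.594,-.143,.0145,-31)
p,d=ctrl.snapshot('side'); cv2.imwrite('pics/s4.png',cv2.resize(p[120:300,240:520],None,fx=2.8,fy=2.8))
p,d=ctrl.snapshot('top'); cv2.imwrite('pics/t4.png',cv2.resize(p[80:260,180:460],None,fx=2.8,fy=2.8))"
```

```text
time: 7.65
tcp_pos: [0.5937, -0.1439, 0.0596]
tool_rot: [-0.0, 0.871, 0.491, -0.0]
contact_force: [0.8, -0.4, -1.1]
gripper_width: 0.0624
tx 0.10 ty -0.02 tz 4.51 | jaw now -31.1 yaw -0.1 or 179.9 | J1 -19.8 J6 11.3 t 7.65 tcp [ 0.5937 -0.1439  0.0596] w 0.0624 F [ 0.8 -0.4 -1.1] tilt 0.02
```

View pics/s4.png

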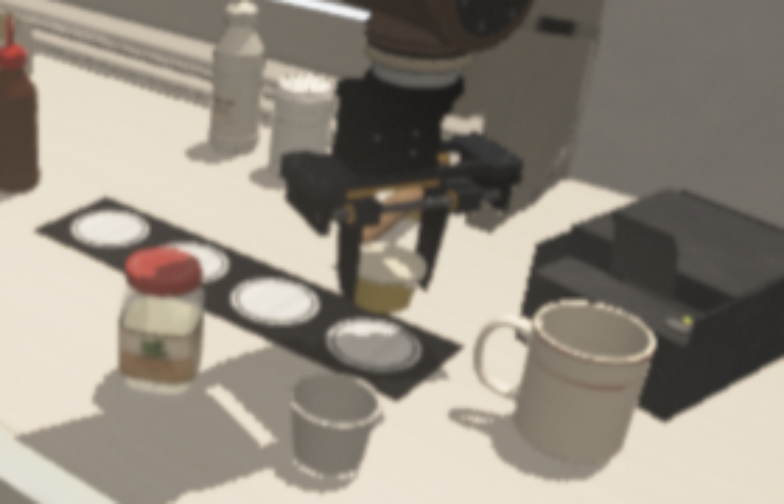

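View pics/t4.png

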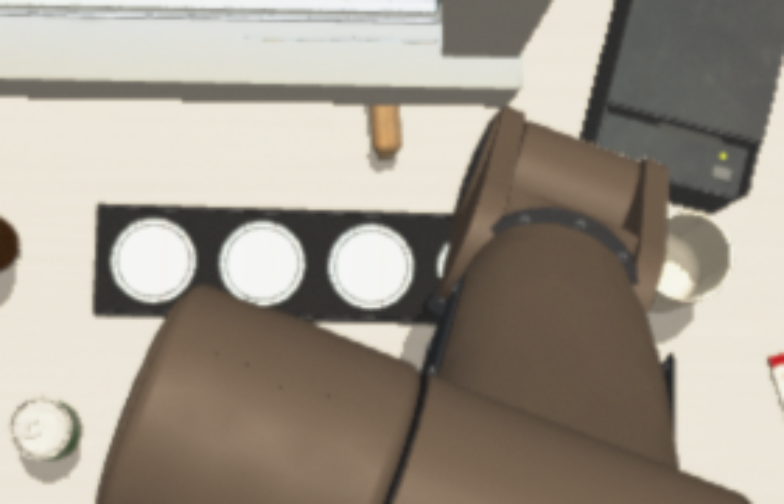

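The tub hangs over mark 4 (385,285 in the side crop) and clear of the mug. In the top view the wrist hides the tub but stays short of the shelf edge. I'll lower it.

```bash
python3 -m creep '[{"tx":0,"ty":0,"tz":0.8,"yaw":0},{"tx":0,"ty":0,"tz":2,"yaw":0},{"tx":0,"ty":0,"tz":3.2,"yaw":0},{"tx":0,"ty":0,"tz":4,"yaw":0},{"tx":0,"ty":0,"tz":4.3,"yaw":0},{"tx":0,"ty":0,"tz":4.5,"yaw":0},{"tx":0,"ty":0,"tz":4.55,"yaw":0},{"tx":0,"ty":0,"tz":4.55,"yaw":0}]'
```

```text
time: 8.55
tcp_pos: [0.5943, -0.1441, 0.0144]
tool_rot: [0.0, 0.871, 0.491, 0.0]
contact_force: [0.1, -0.9, -1.0]
gripper_width: 0.0626
```

```bash
python3 -m creep '[{"tx":0,"ty":0,"tz":0,"yaw":0},{"tx":0,"ty":0,"tz":0,"yaw":0},{"tx":0,"ty":0,"tz":0,"yaw":0},{"tx":0,"ty":0,"tz":0,"yaw":0},{"tx":0,"ty":0,"tz":0,"yaw":0},{"tx":0,"ty":0,"tz":0,"yaw":0},{"tx":0,"ty":0,"tz":-1,"yaw":0},{"tx":0,"ty":0,"tz":-2.5,"yaw":0}]' 1 && python3 -m creep '[{"tx":0,"ty":0,"tz":-2,"yaw":0},{"tx":0,"ty":0,"tz":-4,"yaw":0},{"tx":-1,"ty":-2,"tz":-5,"yaw":0},{"tx":-2.5,"ty":-4,"tz":-5,"yaw":0},{"tx":-4,"ty":-7,"tz":-6,"yaw":0},{"tx":-5,"ty":-9,"tz":-9,"yaw":0},{"tx":-5,"ty":-9,"tz":-11,"yaw":0},{"tx":-5,"ty":-9,"tz":-12,"yaw":0}]'; python3 -c "
from h import *
plan(.444,-.193,.15,90)
p,d=ctrl.snapshot('side'); cv2.imwrite('pics/s5.png',cv2.resize(p[120:300,240:520],None,fx=2.8,fy=2.8))"
```

```text
time: 9.35
tcp_pos: [0.5938, -0.144, 0.0395]
tool_rot: [-0.001, 0.871, 0.491, -0.0]
contact_force: [-0.4, 0.2, 1.1]
gripper_width: 0.0952
time: 10.15
tcp_pos: [0.4916, -0.1406, 0.1621]
tool_rot: [0.002, 0.871, 0.491, 0.001]
contact_force: [0.7, -0.9, -0.2]
gripper_width: 0.0951
tx -6.94 ty -1.37 tz 1.20 | jaw now -31.2 yaw 58.8 or -121.2 | J1 -23.4 J6 7.8 t 10.15 tcp [ 0.4916 -0.1406  0.1621] w 0.0951 F [ 0.7 -0.9 -0.2] tilt 0.23
```

View pics/s5.png

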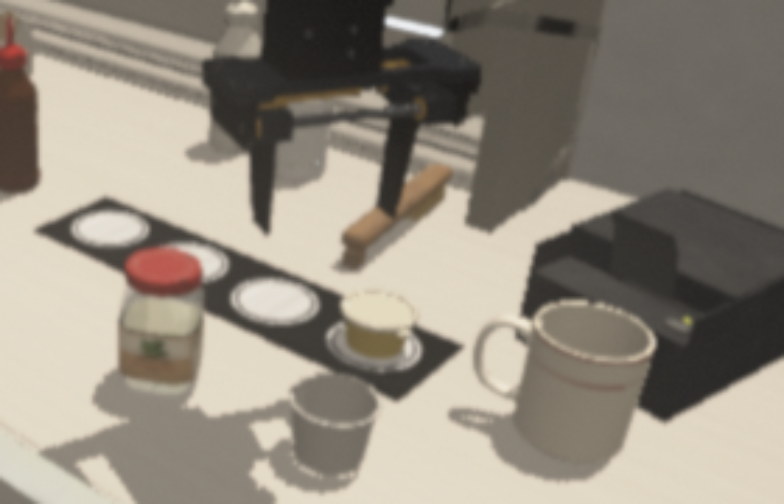

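The tub stands upright on mark 4 (377,335), and the mug is untouched. The ramekin is next.

```bash
python3 -m creep '[{"tx":-1,"ty":-0.2,"tz":0.2,"yaw":8},{"tx":-2.5,"ty":-0.5,"tz":0.5,"yaw":16},{"tx":-4,"ty":-0.8,"tz":1,"yaw":24},{"tx":-5.5,"ty":-1.1,"tz":1.5,"yaw":32},{"tx":-6.9,"ty":-1.4,"tz":2,"yaw":40},{"tx":-6.9,"ty":-1.4,"tz":2,"yaw":48},{"tx":-6.9,"ty":-1.4,"tz":2,"yaw":56},{"tx":-6.9,"ty":-1.4,"tz":2,"yaw":58.8}]' 1 ; python3 -m creep '[{"tx":0,"ty":0,"tz":0,"yaw":0},{"tx":0,"ty":0,"tz":0,"yaw":0},{"tx":0,"ty":0,"tz":1,"yaw":0},{"tx":0,"ty":0,"tz":2,"yaw":0},{"tx":0,"ty":0,"tz":3,"yaw":0},{"tx":0,"ty":0,"tz":4,"yaw":0},{"tx":0,"ty":0,"tz":4,"yaw":0},{"tx":0,"ty":0,"tz":4,"yaw":0}]';python3 -c "
from h import *
plan(.4437,-.1928,.026,90)
p,d=ctrl.snapshot('side'); cv2.imwrite('pics/s6.png',cv2.resize(p[120:300,240:520],None,fx=2.8,fy=2.8))"
```

```text
time: 11.0
tcp_pos: [0.4437, -0.1922, 0.1386]
tool_rot: [-0.0, 1.0, -0.002, -0.0]
contact_force: [-0.2, 0.0, -0.4]
gripper_width: 0.0949
time: 11.8
tcp_pos: [0.4435, -0.1921, 0.0988]
tool_rot: [-0.0, 1.0, 0.0, -0.0]
contact_force: [-0.3, -0.2, -0.0]
gripper_width: 0.0952
tx 0.03 ty 0.07 tz 7.28 | jaw now -90.0 yaw 0.0 or -180.0 | J1 -31.3 J6 58.7 t 11.80 tcp [ 0.4435 -0.1921  0.0988] w 0.0952 F [-0.3 -0.2 -0. ] tilt 0.05
```

View pics/s6.png

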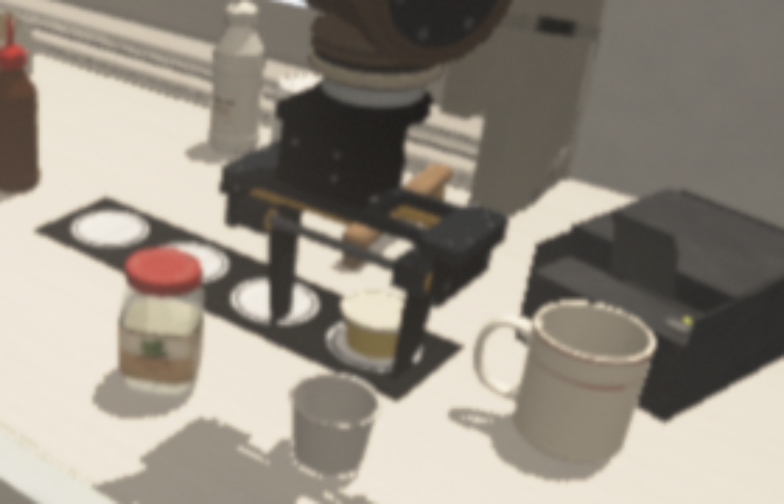

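```bash
python3 -m creep '[{"tx":0,"ty":0,"tz":1.5,"yaw":0},{"tx":0,"ty":0,"tz":3,"yaw":0},{"tx":0,"ty":0,"tz":4.5,"yaw":0},{"tx":0,"ty":0,"tz":6,"yaw":0},{"tx":0,"ty":0,"tz":7,"yaw":0},{"tx":0,"ty":0,"tz":7.3,"yaw":0},{"tx":0,"ty":0,"tz":7.3,"yaw":0},{"tx":0,"ty":0,"tz":7.3,"yaw":0}]' 1 ; python3 -m creep '[{"tx":0,"ty":0,"tz":0,"yaw":0},{"tx":0,"ty":0,"tz":0,"yaw":0},{"tx":0,"ty":0,"tz":0,"yaw":0},{"tx":0,"ty":0,"tz":0,"yaw":0},{"tx":0,"ty":0,"tz":0,"yaw":0},{"tx":0,"ty":0,"tz":0,"yaw":0},{"tx":0,"ty":0,"tz":0,"yaw":0},{"tx":0,"ty":0,"tz":0,"yaw":0}]' -1;python3 -c "
from h import *
plan(.52,-.04,.15,90)
p,d=ctrl.snapshot('side'); cv2.imwrite('pics/s7.png',cv2.resize(p[120:300,240:520],None,fx=2.8,fy=2.8))"
```

```text
time: 12.65
tcp_pos: [0.4438, -0.1922, 0.0266]
tool_rot: [0.0, 1.0, 0.0, 0.0]
contact_force: [0.3, 0.2, -0.4]
gripper_width: 0.0952
time: 13.45
tcp_pos: [0.4437, -0.1922, 0.0263]
tool_rot: [0.0, 1.0, 0.0, 0.0]
contact_force: [-0.3, -1.2, 4.8]
gripper_width: 0.0653
tx 7.65 ty -15.21 tz -12.37 | jaw now -90.0 yaw 0.0 or -180.0 | J1 -31.3 J6 58.7 t 13.45 tcp [ 0.4437 -0.1922  0.0263] w 0.0653 F [-0.3 -1.2  4.8] tilt 0.03
```

View pics/s7.png

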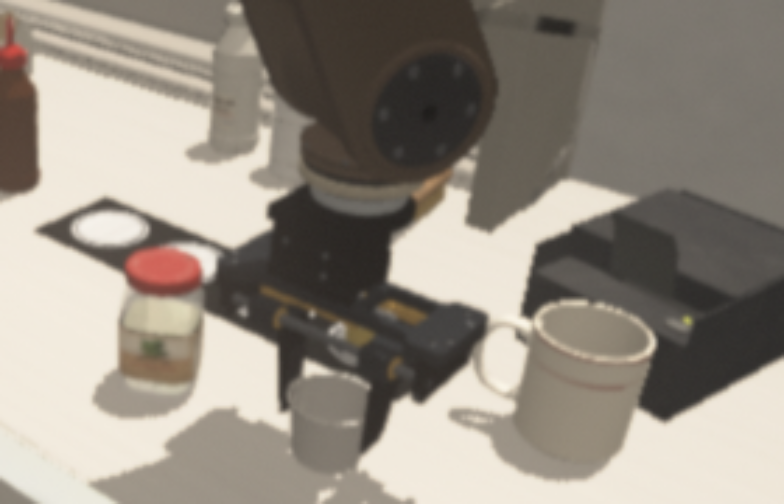

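The fingers have closed across the ramekin's rim (330,395), at a width of 65 mm. I'll lift it.

```bash
python3 -m creep '[{"tx":0,"ty":0,"tz":-0.6,"yaw":0},{"tx":0,"ty":0,"tz":-1.8,"yaw":0},{"tx":0,"ty":0,"tz":-3.5,"yaw":0},{"tx":0,"ty":0,"tz":-5.5,"yaw":0},{"tx":0,"ty":0,"tz":-7.5,"yaw":0},{"tx":0,"ty":0,"tz":-9.2,"yaw":0},{"tx":0,"ty":0,"tz":-10,"yaw":0},{"tx":0,"ty":0,"tz":-10,"yaw":0}]'; python3 -c "
from h import *
plan(.5952,-.038,.126,90)
p,d=ctrl.snapshot('side'); cv2.imwrite('pics/s8.png',cv2.resize(p[120:300,240:520],None,fx=2.8,fy=2.8))"
```

```text
time: 14.3
tcp_pos: [0.4438, -0.1922, 0.1273]
tool_rot: [0.0, 1.0, 0.0, 0.001]
contact_force: [-0.1, -1.0, -1.0]
gripper_width: 0.0647
tx 15.15 ty -15.41 tz 0.14 | jaw now -89.9 yaw 0.1 or -179.9 | J1 -31.3 J6 58.7 t 14.30 tcp [ 0.4438 -0.1922  0.1273] w 0.0647 F [-0.1 -1.  -1. ] tilt 0.12
```

View pics/s8.png

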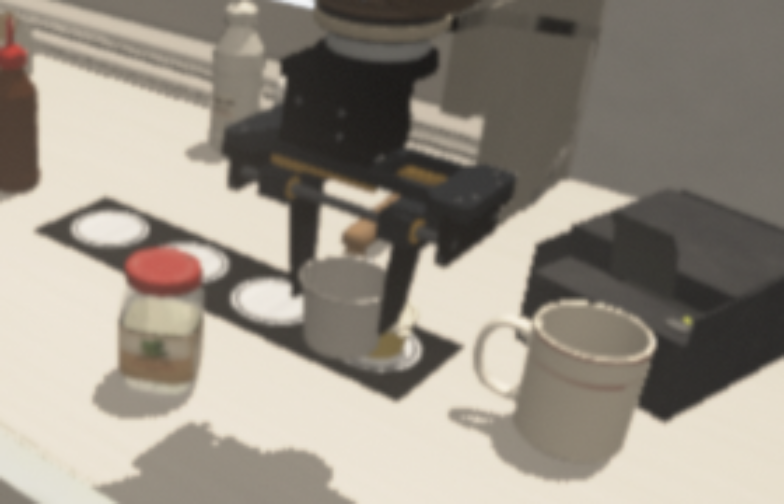

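The ramekin is held upright (345,305).

```bash
python3 -m creep '[{"tx":1,"ty":-1,"tz":0,"yaw":0},{"tx":3,"ty":-3,"tz":0,"yaw":0},{"tx":5.5,"ty":-5.6,"tz":0,"yaw":0},{"tx":8.2,"ty":-8.3,"tz":0,"yaw":0},{"tx":10.8,"ty":-11,"tz":0,"yaw":0},{"tx":13.3,"ty":-13.5,"tz":0,"yaw":0},{"tx":14.8,"ty":-15.1,"tz":0,"yaw":0},{"tx":15.15,"ty":-15.4,"tz":0,"yaw":0}]'; python3 -m creep '[{"tx":0,"ty":0,"tz":0,"yaw":0},{"tx":0,"ty":0,"tz":0.8,"yaw":0},{"tx":0,"ty":0,"tz":2.2,"yaw":0},{"tx":0,"ty":0,"tz":4,"yaw":0},{"tx":0,"ty":0,"tz":5.7,"yaw":0},{"tx":0,"ty":0,"tz":6.7,"yaw":0},{"tx":0,"ty":0,"tz":7,"yaw":0},{"tx":0,"ty":0,"tz":7,"yaw":0}]';python3 -c "
from h import *
plan(.5952,-.038,.0306,90)"
```

```text
time: 15.15
tcp_pos: [0.596, -0.0354, 0.1248]
tool_rot: [-0.0, 1.0, 0.002, -0.001]
contact_force: [0.1, -0.7, -1.3]
gripper_width: 0.0648
time: 15.95
tcp_pos: [0.5947, -0.0383, 0.0557]
tool_rot: [-0.0, 1.0, 0.0, -0.0]
contact_force: [-0.2, 0.0, 0.1]
gripper_width: 0.0653
tx 0.05 ty -0.03 tz 2.51 | jaw now -90.0 yaw 0.0 or -180.0 | J1 -10.0 J6 79.9 t 15.95 tcp [ 0.5947 -0.0383  0.0557] w 0.0653 F [-0.2  0.   0.1] tilt 0.04
```

```bash
python3 -m creep '[{"tx":0,"ty":0,"tz":0.6,"yaw":0},{"tx":0,"ty":0,"tz":1.3,"yaw":0},{"tx":0,"ty":0,"tz":1.9,"yaw":0},{"tx":0,"ty":0,"tz":2.2,"yaw":0},{"tx":0,"ty":0,"tz":2.4,"yaw":0},{"tx":0,"ty":0,"tz":2.5,"yaw":0},{"tx":0,"ty":0,"tz":2.5,"yaw":0},{"tx":0,"ty":0,"tz":2.5,"yaw":0}]'; python3 -m creep '[{"tx":0,"ty":0,"tz":0,"yaw":0},{"tx":0,"ty":0,"tz":0,"yaw":0},{"tx":0,"ty":0,"tz":0,"yaw":0},{"tx":0,"ty":0,"tz":0,"yaw":0},{"tx":0,"ty":0,"tz":0,"yaw":0},{"tx":0,"ty":0,"tz":-1,"yaw":0},{"tx":0,"ty":0,"tz":-3,"yaw":0},{"tx":0,"ty":0,"tz":-6,"yaw":0}]' 1; python3 -m creep '[{"tx":0,"ty":0,"tz":-3,"yaw":0},{"tx":0,"ty":0,"tz":-6,"yaw":0},{"tx":-2,"ty":-3,"tz":-8,"yaw":0},{"tx":-4,"ty":-7,"tz":-8,"yaw":0},{"tx":-6,"ty":-11,"tz":-8,"yaw":0},{"tx":-8,"ty":-15,"tz":-8,"yaw":0},{"tx":-10,"ty":-19,"tz":-8,"yaw":0},{"tx":-12,"ty":-23,"tz":-8,"yaw":0}]';python3 -c "
from h import *
plan(.4315,.2632,.13,90)
p,d=ctrl.snapshot('side'); cv2.imwrite('pics/s9.png',cv2.resize(p[120:300,200:480],None,fx=2.8,fy=2.8))"
```

```text
time: 16.75
tcp_pos: [0.595, -0.038, 0.0313]
tool_rot: [-0.0, 1.0, 0.0, 0.0]
contact_force: [-0.5, 0.9, -0.9]
gripper_width: 0.0649
time: 17.55
tcp_pos: [0.5943, -0.0379, 0.0913]
tool_rot: [-0.0, 1.0, 0.0, -0.001]
contact_force: [0.3, -0.4, -1.2]
gripper_width: 0.0952
time: 18.35
tcp_pos: [0.4737, 0.1933, 0.172]
tool_rot: [-0.0, 1.0, 0.0, 0.0]
contact_force: [1.2, 2.1, -0.4]
gripper_width: 0.0951
tx -4.22 ty -6.99 tz 4.20 | jaw now -90.0 yaw 0.0 or -180.0 | J1 14.8 J6 104.8 t 18.35 tcp [0.4737 0.1933 0.172 ] w 0.0951 F [ 1.2  2.1 -0.4] tilt 0.06
```

View pics/s9.png

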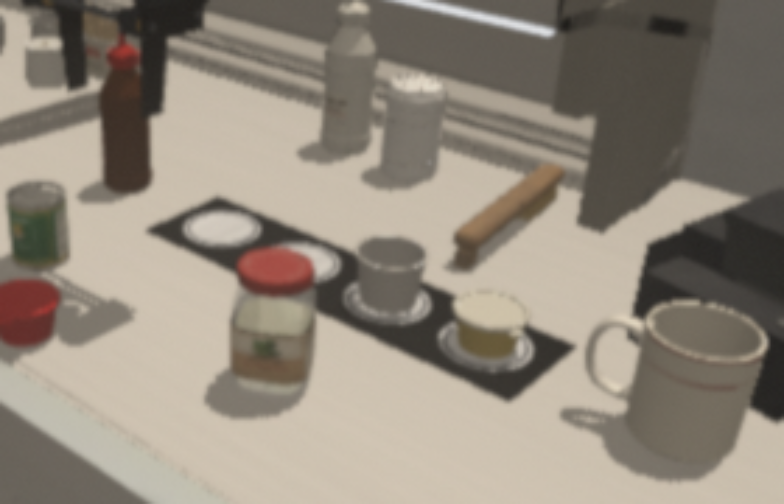

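The ramekin stands upright on mark 3 (392,275) and the tub on mark 4. Next is the tin.

```bash
python3 -m creep '[{"tx":-1,"ty":-2,"tz":0.5,"yaw":0},{"tx":-2.5,"ty":-4.2,"tz":1.5,"yaw":0},{"tx":-3.6,"ty":-6,"tz":2.8,"yaw":0},{"tx":-4.2,"ty":-7,"tz":3.8,"yaw":0},{"tx":-4.2,"ty":-7,"tz":4.2,"yaw":0},{"tx":-4.2,"ty":-7,"tz":4.2,"yaw":0},{"tx":-4.2,"ty":-7,"tz":4.2,"yaw":0},{"tx":-4.2,"ty":-7,"tz":4.2,"yaw":0}]' 1;python3 -c "
from h import *
plan(.4315,.2632,.030,90)"
```

```text
time: 19.2
tcp_pos: [0.4334, 0.2614, 0.1296]
tool_rot: [-0.0, 1.0, -0.0, 0.0]
contact_force: [-0.1, -0.2, 0.1]
gripper_width: 0.0954
tx -0.20 ty -0.18 tz 9.96 | jaw now -90.0 yaw -0.0 or 180.0 | J1 23.6 J6 113.6 t 19.20 tcp [0.4334 0.2614 0.1296] w 0.0954 F [-0.1 -0.2  0.1] tilt 0.05
```

```bash
python3 -m creep '[{"tx":-0.2,"ty":-0.2,"tz":2,"yaw":0},{"tx":-0.2,"ty":-0.2,"tz":4,"yaw":0},{"tx":-0.2,"ty":-0.2,"tz":6,"yaw":0},{"tx":-0.2,"ty":-0.2,"tz":8,"yaw":0},{"tx":-0.2,"ty":-0.2,"tz":9.5,"yaw":0},{"tx":-0.2,"ty":-0.2,"tz":10,"yaw":0},{"tx":-0.2,"ty":-0.2,"tz":10,"yaw":0},{"tx":-0.2,"ty":-0.2,"tz":10,"yaw":0}]' 1; python3 -m creep '[{"tx":0,"ty":0,"tz":0,"yaw":0},{"tx":0,"ty":0,"tz":0,"yaw":0},{"tx":0,"ty":0,"tz":0,"yaw":0},{"tx":0,"ty":0,"tz":0,"yaw":0},{"tx":0,"ty":0,"tz":0,"yaw":0},{"tx":0,"ty":0,"tz":0,"yaw":0},{"tx":0,"ty":0,"tz":0,"yaw":0},{"tx":0,"ty":0,"tz":0,"yaw":0}]' -1; python3 -m creep '[{"tx":0,"ty":0,"tz":-0.6,"yaw":0},{"tx":0,"ty":0,"tz":-1.8,"yaw":0},{"tx":0,"ty":0,"tz":-3.5,"yaw":0},{"tx":0,"ty":0,"tz":-5.5,"yaw":0},{"tx":0,"ty":0,"tz":-7.5,"yaw":0},{"tx":0,"ty":0,"tz":-9.2,"yaw":0},{"tx":0,"ty":0,"tz":-10,"yaw":0},{"tx":0,"ty":0,"tz":-10,"yaw":0}]'; python3 -c "
from h import *
plan(.5964,.067,.13,90)
p,d=ctrl.snapshot('side'); cv2.imwrite('pics/s10.png',cv2.resize(p[80:260,150:430],None,fx=2.8,fy=2.8))"
```

```text
time: 20.0
tcp_pos: [0.4311, 0.2639, 0.0298]
tool_rot: [-0.0, 1.0, 0.0, 0.0]
contact_force: [0.5, -0.5, 0.1]
gripper_width: 0.0952
time: 20.8
tcp_pos: [0.4307, 0.2639, 0.0292]
tool_rot: [-0.0, 1.0, 0.0, 0.0]
contact_force: [-0.8, -0.6, 2.7]
gripper_width: 0.0565
time: 21.6
tcp_pos: [0.431, 0.264, 0.1304]
tool_rot: [-0.0, 1.0, 0.0, 0.001]
contact_force: [-0.5, 0.1, -1.7]
gripper_width: 0.0572
tx 16.52 ty 19.71 tz 0.05 | jaw now -90.0 yaw 0.0 or -180.0 | J1 24.0 J6 113.9 t 21.60 tcp [0.431  0.264  0.1304] w 0.0572 F [-0.5  0.1 -1.7] tilt 0.13
```

View pics/s10.png

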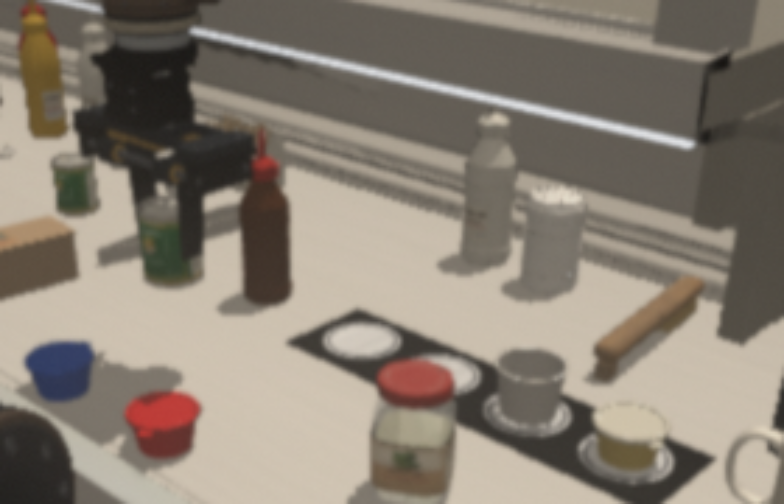

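The tin is held upright (170,240).

```bash
python3 -m creep '[{"tx":0.8,"ty":1,"tz":0,"yaw":0},{"tx":2.7,"ty":3.2,"tz":0,"yaw":0},{"tx":5.2,"ty":6.2,"tz":0,"yaw":0},{"tx":8,"ty":9.6,"tz":0,"yaw":0},{"tx":10.8,"ty":13,"tz":0,"yaw":0},{"tx":13.4,"ty":16,"tz":0,"yaw":0},{"tx":15.6,"ty":18.6,"tz":0,"yaw":0},{"tx":16.5,"ty":19.7,"tz":0,"yaw":0}]'; python3 -m creep '[{"tx":0,"ty":0,"tz":0,"yaw":0},{"tx":0,"ty":0,"tz":0.8,"yaw":0},{"tx":0,"ty":0,"tz":2.2,"yaw":0},{"tx":0,"ty":0,"tz":4,"yaw":0},{"tx":0,"ty":0,"tz":5.7,"yaw":0},{"tx":0,"ty":0,"tz":6.7,"yaw":0},{"tx":0,"ty":0,"tz":7,"yaw":0},{"tx":0,"ty":0,"tz":7,"yaw":0}]';python3 -c "
from h import *
plan(.5964,.067,.0344,90)"
```

```text
time: 22.45
tcp_pos: [0.5974, 0.0638, 0.1279]
tool_rot: [0.0, 1.0, -0.001, -0.0]
contact_force: [-0.5, 0.9, -2.0]
gripper_width: 0.057
time: 23.25
tcp_pos: [0.5956, 0.0674, 0.0587]
tool_rot: [-0.0, 1.0, 0.001, -0.0]
contact_force: [-0.6, 0.3, -0.9]
gripper_width: 0.0571
tx 0.08 ty 0.04 tz 2.43 | jaw now -89.9 yaw 0.1 or -179.9 | J1 0.1 J6 90.1 t 23.25 tcp [0.5956 0.0674 0.0587] w 0.0571 F [-0.6  0.3 -0.9] tilt 0.04
```

```bash
python3 -m creep '[{"tx":0,"ty":0,"tz":0.6,"yaw":0},{"tx":0,"ty":0,"tz":1.3,"yaw":0},{"tx":0,"ty":0,"tz":1.9,"yaw":0},{"tx":0,"ty":0,"tz":2.2,"yaw":0},{"tx":0,"ty":0,"tz":2.4,"yaw":0},{"tx":0,"ty":0,"tz":2.4,"yaw":0},{"tx":0,"ty":0,"tz":2.4,"yaw":0},{"tx":0,"ty":0,"tz":2.4,"yaw":0}]'; python3 -m creep '[{"tx":0,"ty":0,"tz":0,"yaw":0},{"tx":0,"ty":0,"tz":0,"yaw":0},{"tx":0,"ty":0,"tz":0,"yaw":0},{"tx":0,"ty":0,"tz":0,"yaw":0},{"tx":0,"ty":0,"tz":0,"yaw":0},{"tx":0,"ty":0,"tz":-1,"yaw":0},{"tx":0,"ty":0,"tz":-3,"yaw":0},{"tx":0,"ty":0,"tz":-6,"yaw":0}]' 0.8; python3 -m creep '[{"tx":0,"ty":0,"tz":-4,"yaw":0},{"tx":0,"ty":0,"tz":-8,"yaw":0},{"tx":-2,"ty":0,"tz":-9,"yaw":0},{"tx":-5,"ty":2,"tz":-9,"yaw":0},{"tx":-8,"ty":4,"tz":-9,"yaw":0},{"tx":-11,"ty":7,"tz":-9,"yaw":0},{"tx":-13,"ty":9,"tz":-9,"yaw":0},{"tx":-13,"ty":9,"tz":-9,"yaw":0}]' 1;python3 -c "
from h import *
p,d=ctrl.snapshot('side'); cv2.imwrite('pics/s11.png',cv2.resize(p[80:260,150:430],None,fx=2.8,fy=2.8))
s=ctrl.silhouettes('side','jar')
for q in s[:2]: P=cloud('side',q['mask'],d); T=P[P[:,2]>.095]; print(q['p'],q['bbox'],((T.min(0)+T.max(0))/2).round(4),circ(T))
plan(.4285,-.0405,.16,90)
"
```

```text
time: 24.05
tcp_pos: [0.596, 0.067, 0.0353]
tool_rot: [-0.0, 1.0, 0.0, 0.0]
contact_force: [-0.1, -0.6, -1.3]
gripper_width: 0.0569
time: 24.85
tcp_pos: [0.5952, 0.067, 0.0953]
tool_rot: [-0.0, 1.0, 0.0, -0.001]
contact_force: [-0.0, -0.2, 1.4]
gripper_width: 0.0855
time: 25.65
tcp_pos: [0.464, -0.0245, 0.1861]
tool_rot: [0.0, 1.0, -0.001, 0.0]
contact_force: [-0.3, 0.5, 0.0]
gripper_width: 0.0949
0.92 [282.2, 208.5, 313.5, 264.0] [ 0.4271 -0.0436  0.1039] (array([ 0.42677388, -0.04297339]), 0.03062668815255165)
tx -3.78 ty 1.71 tz 2.59 | jaw now -90.0 yaw -0.0 or 180.0 | J1 -11.0 J6 79.0 t 25.75 tcp [ 0.4662 -0.0234  0.1859] w 0.0951 F [ 0.7  0.3 -0.5] tilt 0.09
```

View pics/s11.png

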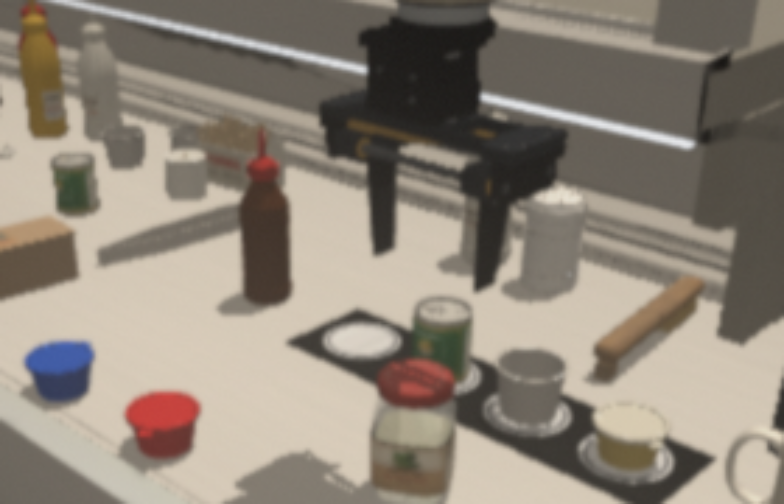

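The tin stands on mark 2 (443,340). The jar, at (415,430), is the last one.

```bash
python3 -m creep '[{"tx":-1.5,"ty":0.8,"tz":0.5,"yaw":0},{"tx":-3,"ty":1.4,"tz":1.5,"yaw":0},{"tx":-3.8,"ty":1.75,"tz":2.6,"yaw":0},{"tx":-3.8,"ty":1.75,"tz":2.6,"yaw":0},{"tx":-3.8,"ty":1.75,"tz":2.6,"yaw":0},{"tx":-3.8,"ty":1.75,"tz":2.6,"yaw":0},{"tx":-3.8,"ty":1.75,"tz":2.6,"yaw":0},{"tx":-3.8,"ty":1.75,"tz":2.6,"yaw":0}]' 1;python3 -c "
from h import *
plan(.4283,-.0410,.05,90)
p,d=ctrl.snapshot('side'); cv2.imwrite('pics/s12.png',cv2.resize(p[120:300,200:480],None,fx=2.8,fy=2.8))"
```

```text
time: 26.55
tcp_pos: [0.4283, -0.0405, 0.1594]
tool_rot: [0.0, 1.0, 0.001, 0.0]
contact_force: [-0.5, 1.4, -0.7]
gripper_width: 0.0951
tx -0.01 ty 0.05 tz 10.94 | jaw now -89.9 yaw 0.1 or -179.9 | J1 -14.2 J6 75.7 t 26.55 tcp [ 0.4283 -0.0405  0.1594] w 0.0951 F [-0.5  1.4 -0.7] tilt 0.03
```

View pics/s12.png

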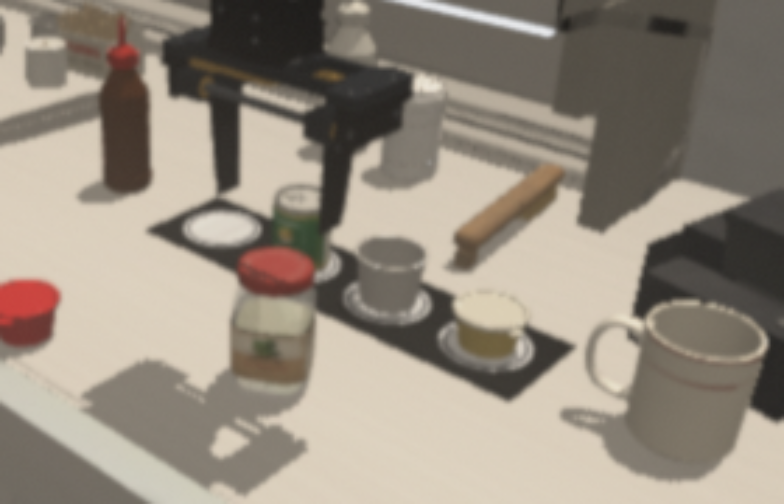

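The open fingers (225,190 and 330,225) straddle the jar from above.

```bash
python3 -m creep '[{"tx":0,"ty":0,"tz":1.5,"yaw":0},{"tx":0,"ty":0,"tz":3.5,"yaw":0},{"tx":0,"ty":0,"tz":5.5,"yaw":0},{"tx":0,"ty":0,"tz":7.5,"yaw":0},{"tx":0,"ty":0,"tz":9.5,"yaw":0},{"tx":0,"ty":0,"tz":10.6,"yaw":0},{"tx":0,"ty":0,"tz":10.9,"yaw":0},{"tx":0,"ty":0,"tz":10.9,"yaw":0}]' 1; python3 -m creep '[{"tx":0,"ty":0,"tz":0,"yaw":0},{"tx":0,"ty":0,"tz":0,"yaw":0},{"tx":0,"ty":0,"tz":0,"yaw":0},{"tx":0,"ty":0,"tz":0,"yaw":0},{"tx":0,"ty":0,"tz":0,"yaw":0},{"tx":0,"ty":0,"tz":0,"yaw":0},{"tx":0,"ty":0,"tz":0,"yaw":0},{"tx":0,"ty":0,"tz":0,"yaw":0}]' -1; python3 -m creep '[{"tx":0,"ty":0,"tz":-0.5,"yaw":0},{"tx":0,"ty":0,"tz":-1.5,"yaw":0},{"tx":0,"ty":0,"tz":-3,"yaw":0},{"tx":0,"ty":0,"tz":-5,"yaw":0},{"tx":0,"ty":0,"tz":-7,"yaw":0},{"tx":0,"ty":0,"tz":-8.5,"yaw":0},{"tx":0,"ty":0,"tz":-9.3,"yaw":0},{"tx":0,"ty":0,"tz":-9.3,"yaw":0}]'; python3 -c "
from h import *
plan(.5975,.172,.143,90)
p,d=ctrl.snapshot('side'); cv2.imwrite('pics/s13.png',cv2.resize(p[120:300,200:480],None,fx=2.8,fy=2.8))"
```

```text
time: 27.4
tcp_pos: [0.428, -0.0406, 0.05]
tool_rot: [-0.0, 1.0, 0.0, -0.0]
contact_force: [-0.4, -0.1, 0.3]
gripper_width: 0.0951
time: 28.2
tcp_pos: [0.4282, -0.0406, 0.0505]
tool_rot: [0.0, 1.0, 0.0, 0.0]
contact_force: [0.1, 1.9, 6.5]
gripper_width: 0.0712
time: 29.0
tcp_pos: [0.4282, -0.0407, 0.1441]
tool_rot: [0.0, 1.0, 0.0, 0.001]
contact_force: [0.0, -0.2, -4.3]
gripper_width: 0.071
tx 16.95 ty -21.25 tz 0.14 | jaw now -90.0 yaw 0.0 or -180.0 | J1 -14.2 J6 75.7 t 29.00 tcp [ 0.4282 -0.0407  0.1441] w 0.0710 F [ 0.  -0.2 -4.3] tilt 0.11
```

View pics/s13.png

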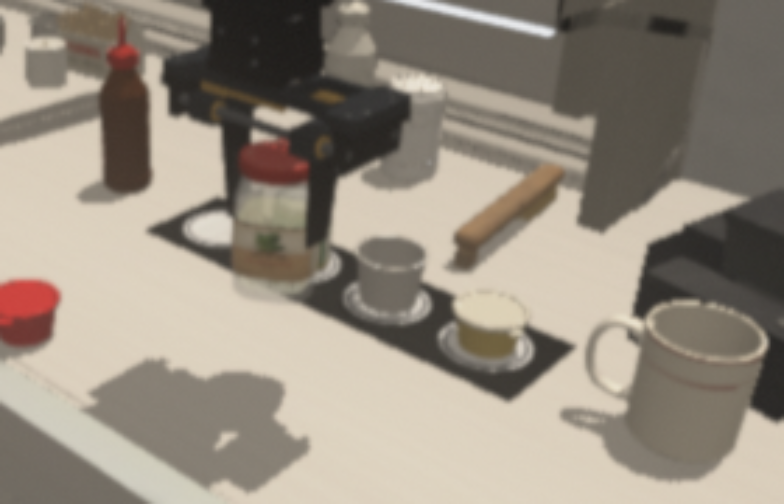

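The jar is held upright. The width is 71 mm because its body is squarish and gripped at an angle. I'll carry it gently.

```bash
python3 -m creep '[{"tx":0.5,"ty":-0.6,"tz":0,"yaw":0},{"tx":1.8,"ty":-2.2,"tz":0,"yaw":0},{"tx":3.5,"ty":-4.4,"tz":0,"yaw":0},{"tx":5.4,"ty":-6.8,"tz":0,"yaw":0},{"tx":7.3,"ty":-9.2,"tz":0,"yaw":0},{"tx":9.2,"ty":-11.6,"tz":0,"yaw":0},{"tx":11.1,"ty":-14,"tz":0,"yaw":0},{"tx":13,"ty":-16.4,"tz":0,"yaw":0}]'; python3 -c "
from h import *
plan(.5975,.172,.143,90)"
```

```text
time: 29.85
tcp_pos: [0.5582, 0.1251, 0.1419]
tool_rot: [0.0, 1.0, 0.0, -0.001]
contact_force: [0.8, 0.0, -3.5]
gripper_width: 0.0713
tx 3.93 ty -4.68 tz -0.12 | jaw now -89.9 yaw 0.1 or -179.9 | J1 6.0 J6 96.0 t 29.85 tcp [0.5582 0.1251 0.1419] w 0.0713 F [ 0.8  0.  -3.5] tilt 0.11
```

```bash
python3 -m creep '[{"tx":1.5,"ty":-1.8,"tz":0,"yaw":0},{"tx":2.8,"ty":-3.4,"tz":0,"yaw":0},{"tx":3.6,"ty":-4.4,"tz":0,"yaw":0},{"tx":3.9,"ty":-4.8,"tz":0,"yaw":0},{"tx":3.9,"ty":-4.8,"tz":1,"yaw":0},{"tx":3.9,"ty":-4.8,"tz":2.5,"yaw":0},{"tx":3.9,"ty":-4.8,"tz":4,"yaw":0},{"tx":3.9,"ty":-4.8,"tz":4.5,"yaw":0}]'; python3 -c "
from h import *
plan(.5975,.172,.0545,90)
p,d=ctrl.snapshot('side'); cv2.imwrite('pics/s14.png',cv2.resize(p[120:300,200:480],None,fx=2.8,fy=2.8))
q=ctrl.silhouettes('side','jar')[0]; P=cloud('side',q['mask'],d); zt=np.percentile(P[:,2],97);print(q['p'],q['bbox'],zt)
for a,b in((.0,.012),(.03,.045),(.07,.1)): T=P[(P[:,2]<zt-a)&(P[:,2]>zt-b)]; print(((T.min(0)+T.max(0))/2).round(4),circ(T))"
```

```text
time: 30.65
tcp_pos: [0.5955, 0.1706, 0.0961]
tool_rot: [0.0, 1.0, 0.0, -0.002]
contact_force: [-1.0, -0.5, -3.8]
gripper_width: 0.0714
tx 0.22 ty -0.14 tz 4.16 | jaw now -90.0 yaw 0.0 or -180.0 | J1 9.9 J6 99.9 t 30.65 tcp [0.5955 0.1706 0.0961] w 0.0714 F [-1.  -0.5 -3.8] tilt 0.18
0.58 [263.4, 151.1, 291.8, 198.0] 0.15625626745116825
[0.5882 0.174  0.1502] (array([0.59041762, 0.17434141]), 0.03492218628525734)
[0.573  0.1705 0.1188] (array([0.58260906, 0.17063947]), 0.03625756874680519)
[0.5889 0.1598 0.0712] (array([0.58916003, 0.16311449]), 0.035614077001810074)
```

View pics/s14.png

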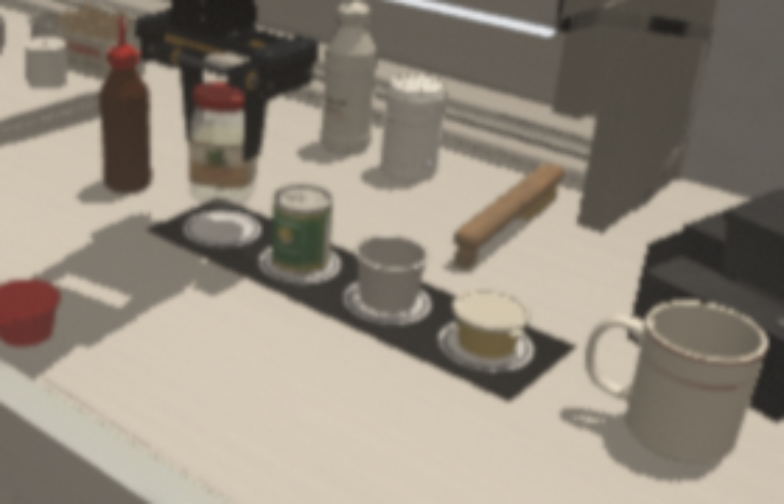

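The jar hangs upright (220,145) beyond its mark in this view, and the bottle is clear. I'll lower it.

```bash
python3 -m creep '[{"tx":0.1,"ty":0,"tz":0.6,"yaw":0},{"tx":0.1,"ty":0,"tz":1.6,"yaw":0},{"tx":0.1,"ty":0,"tz":2.6,"yaw":0},{"tx":0.1,"ty":0,"tz":3.4,"yaw":0},{"tx":0.1,"ty":0,"tz":3.8,"yaw":0},{"tx":0.1,"ty":0,"tz":4,"yaw":0},{"tx":0.1,"ty":0,"tz":4,"yaw":0},{"tx":0.1,"ty":0,"tz":4,"yaw":0}]'; python3 -c "
from h import *
plan(.5975,.172,.0545,90)"
```

```text
time: 31.55
tcp_pos: [0.5979, 0.1716, 0.0584]
tool_rot: [-0.0, 1.0, 0.0, 0.0]
contact_force: [0.4, 0.1, -3.6]
gripper_width: 0.0713
tx -0.04 ty -0.04 tz 0.39 | jaw now -90.0 yaw 0.0 or -180.0 | J1 9.9 J6 99.9 t 31.55 tcp [0.5979 0.1716 0.0584] w 0.0713 F [ 0.4  0.1 -3.6] tilt 0.03
```

```bash
python3 -m creep '[{"tx":0,"ty":0,"tz":0.1,"yaw":0},{"tx":0,"ty":0,"tz":0.2,"yaw":0},{"tx":0,"ty":0,"tz":0.3,"yaw":0},{"tx":0,"ty":0,"tz":0.4,"yaw":0},{"tx":0,"ty":0,"tz":0.4,"yaw":0},{"tx":0,"ty":0,"tz":0.4,"yaw":0},{"tx":0,"ty":0,"tz":0.4,"yaw":0},{"tx":0,"ty":0,"tz":0.4,"yaw":0}]'; python3 -m creep '[{"tx":0,"ty":0,"tz":0,"yaw":0},{"tx":0,"ty":0,"tz":0,"yaw":0},{"tx":0,"ty":0,"tz":0,"yaw":0},{"tx":0,"ty":0,"tz":0,"yaw":0},{"tx":0,"ty":0,"tz":0,"yaw":0},{"tx":0,"ty":0,"tz":-1,"yaw":0},{"tx":0,"ty":0,"tz":-3,"yaw":0},{"tx":0,"ty":0,"tz":-6,"yaw":0}]' 0.9; python3 -m creep '[{"tx":0,"ty":0,"tz":-3,"yaw":0},{"tx":0,"ty":0,"tz":-6,"yaw":0},{"tx":-2,"ty":0,"tz":-7,"yaw":0},{"tx":-5,"ty":0,"tz":-7,"yaw":0},{"tx":-8,"ty":-2,"tz":-7,"yaw":0},{"tx":-12,"ty":-5,"tz":-7,"yaw":0},{"tx":-15,"ty":-8,"tz":-7,"yaw":0},{"tx":-18,"ty":-11,"tz":-7,"yaw":0}]'; python3 -m creep '[{"tx":-2,"ty":-4,"tz":0,"yaw":0},{"tx":-4,"ty":-8,"tz":0,"yaw":0},{"tx":-6,"ty":-12,"tz":0,"yaw":0},{"tx":-8,"ty":-16,"tz":0,"yaw":0},{"tx":-10,"ty":-20,"tz":0,"yaw":0},{"tx":-12,"ty":-24,"tz":0,"yaw":0},{"tx":-13,"ty":-26,"tz":0,"yaw":0},{"tx":-13,"ty":-26,"tz":0,"yaw":0}]'; python3 look.py 20 jar tin ramekin tub mark_1 bottle mug
```

```text
time: 32.35
tcp_pos: [0.5978, 0.1715, 0.0546]
tool_rot: [-0.0, 1.0, 0.0, 0.0]
contact_force: [-2.8, 0.1, 5.5]
gripper_width: 0.0714
time: 33.15
tcp_pos: [0.5972, 0.1714, 0.1143]
tool_rot: [0.0, 1.0, 0.0, -0.001]
contact_force: [-0.5, -0.2, 0.4]
gripper_width: 0.0903
time: 33.95
tcp_pos: [0.4163, 0.2822, 0.1851]
tool_rot: [-0.0, 1.0, 0.0, 0.001]
contact_force: [0.6, 0.0, -0.1]
gripper_width: 0.0901
time: 34.75
tcp_pos: [0.2858, 0.5434, 0.1845]
tool_rot: [-0.0, 1.0, 0.002, 0.0]
contact_force: [-0.4, -0.8, -1.0]
gripper_width: 0.0907
top jar 0.76 [218, 154, 248, 186] n 723 ztop 0.117 top c [0.5992 0.1718] r 0.0309 med [0.5983 0.1713] mid [0.598  0.1725]
top tin 0.95 [266, 159, 286, 184] n 446 ztop 0.077 top c [0.5977 0.0671] r 0.0289 med [0.5969 0.068 ] mid [0.5967 0.0673]
top ramekin 0.92 [300, 160, 326, 183] n 527 ztop 0.058 top c [ 0.5966 -0.0376] r 0.0335 med [ 0.6043 -0.0402] mid [ 0.5967 -0.0375]
top tub 0.96 [162, 261, 187, 285] n 472 ztop 0.040 top c [0.3293 0.3159] r 0.0327 med [0.328  0.3157] mid [0.329  0.3166]
top tub 0.77 [222, 258, 247, 281] n 507 ztop 0.040 top c [0.3335 
[... 1648 characters left out ...]
 -0.0398] r 0.0379 med [ 0.5943 -0.0658] mid [ 0.594  -0.0426]
side mark_1 0.49 [356, 238, 391, 251] n 213 ztop 0.006 top c [ 0.5921 -0.1458] r 0.0395 med [ 0.5762 -0.1631] mid [ 0.5901 -0.1453]
side mark_1 0.44 [266, 199, 292, 208] n 35 ztop 0.007 top c [0.5922 0.1643] r 0.0375 med [0.5682 0.1524] mid [0.5899 0.1631]
side mark_1 0.4 [289, 208, 319, 220] n 110 ztop 0.007 top c [0.594  0.0692] r 0.0411 med [0.5716 0.065 ] mid [0.5911 0.0701]
side bottle 0.87 [234, 125, 254, 188] n 851 ztop 0.165 top c [0.6042 0.3253] r 0.0169 med [0.6033 0.3242] mid [0.6024 0.3247]
side mug 0.56 [405, 227, 475, 286] n 2450 ztop 0.093 top c [ 0.5873 -0.3005] r 0.0550 med [ 0.5781 -0.3094] mid [ 0.5949 -0.3014]
```

```bash
python3 -c "
import cv2
for n in('top','side'): p=cv2.imread(f'pics/{n}20.png'); cv2.imwrite(f'pics/{n}20z.png',cv2.resize(p[100:300,140:460] if n=='top' else p[120:300,200:480],None,fx=2.5,fy=2.5,interpolation=cv2.INTER_CUBIC))"
```

```text
(no output)
```

View pics/top20z.png

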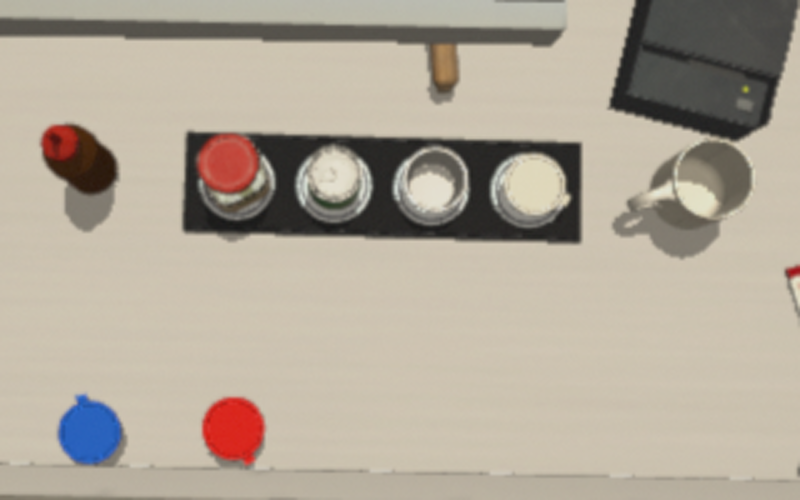

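View pics/side20z.png

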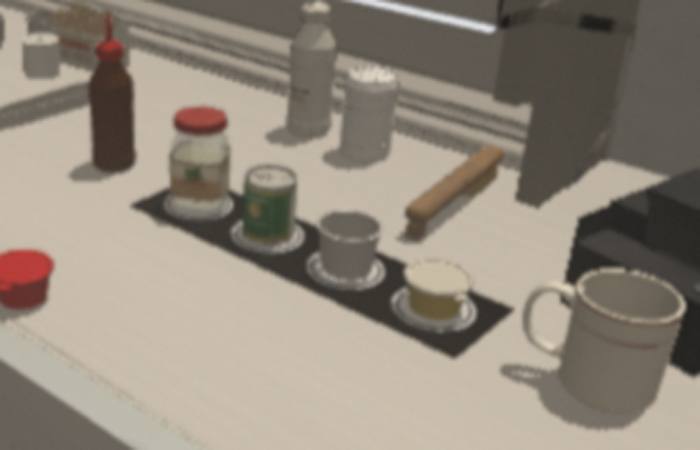

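All four containers stand upright and centred: the jar at (232,175), tin (333,183), ramekin (432,185) and tub (531,186) in the top crop. The bottle and mug are where they were, and the arm is clear.

```bash
python3 -c "
from bench import ctrl
print(ctrl.get_obs()['time']); print(ctrl.hand_in())"
```

```text
35.55
the job is handed in; nothing more can be done
None
```

I set the four containers on the strip in order of height, and handed the job in at 35.6 s of the 96 s. From the bottle's end (left) they are the jar on mark 1, tin on mark 2, ramekin on mark 3 and lidded tub on mark 4.

**Centring:** in the last top view, each container's centre was within about 2 mm of where that camera first put its mark. The side view gave positions up to about 5 mm off those. It also disagreed with the top view by 2–4 mm before I moved anything.

**Upright and undisturbed:** all four stood upright. The bottle and mug readings agreed with the first ones to within 3 mm. For the mug, the two cameras shifted in opposite directions, so I took that as noise. The blue and red look-alikes were left alone.

**Odd reading:** the jar's grip closed at 71 mm instead of the stated 61–62 mm, most likely because its body is squarish and I gripped it at an angle. It was carried and set down upright.

**Forces:** the readings I saw stayed under 7 N, and the robot was clear of everything at hand-in.

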